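# Wind up the slack prop under the growing gutter

## Task

The screw prop under the middle of the white growing gutter has worked slack. With the steel bar that lies across the seed tray, turn the prop's threaded collar anticlockwise (seen from above), shifting the bar to the next hole whenever you run out of swing, until the head plate bears on the gutter and a last firm push on the bar moves the collar no further; then take the bar out and lay it back in or across the tray. Turn the collar only with the bar, and leave the two potted plants and the clay saucer where they are.

Things in the scene. Friction and masses are not known exactly. Their poses are not given: they have to be found in the camera images.
- gutter_stand: fixed stand: white gutter 660 mm long (along y), 50 wide, 45 high, underside 200 mm above the bench, seedlings to 310; legs 30 mm square at y = -285 and +285; in the middle a galvanised screw prop, base plate 100 mm square, 48 mm threaded tube up to 126 mm. Origin: on the bench, on the prop's upright axis; z up; -x is the open side towards the robot
- gutter_under (a point): point of the gutter's underside straight above the prop; axes as the stand
- prop_head (a point): centre of the top face of the prop's head plate (70 mm square, 6 thick) on the inner tube that rises with the collar; at the start 3 to 5 mm below gutter_under; tight when it meets it and can rise no further
- collar_hub (a point): centre of the collar, on the prop's axis, 82 to 88 mm above the bench. x axis: out along one of its holes; y axis: out along the next; z up, the turning axis. Hole mouths are 54 mm and hole floors 27 mm from this point, all at its height
- bar: loose steel turning bar, 220 mm, about 0.36 kg: shank 16 mm square from x = -95 to +65 mm, then a round nose 12 mm thick to x = +125 mm, its last 8 mm tapering to 6 mm. Origin: on the shank's underside, near the centre of mass; x along the bar towards the nose; bar axis 8 mm above the origin in z
- bar_tip (a point): end of the bar's nose, on the bar's axis; axes as the bar
- seed_tray: fixed empty black seed tray, open on top, outside 100 mm (x) by 180 mm (y), 50 mm high, walls 4 mm. Origin: centre of its underside, on the bench. The bar lies across its two long rims, nose towards +x, its middle over the tray with room inside for the fingers
- collar: the grey cast threaded collar (frame as collar_hub): four bosses 28 mm wide, 26 high, 90 degrees apart, each with a level radial hole 14 mm wide, 27 deep. Right-hand thread, rises 8 mm per turn anticlockwise seen from above. Turns stiffly (0.35 N m), stays where left, stops solidly when the head meets the gutter, 0.37 to 0.62 turn from the start
- pot_left: loose black plant pot with a plant, 84 mm wide, 75 mm high (plant to 160 mm), standing under the gutter on the +y side of the prop. Origin: centre of its underside
- pot_right: the same, on the -y side of the prop
- saucer: loose clay saucer, 144 mm wide, 32 mm high, on the bench on the other side from the tray. Origin: centre of its underside
There are look-alikes about, which are no part of the job. Of the things like the bar, leave any that is orange, purple or yellow; of the rest the larger one is meant.

How it is judged:
On the way, in this order (a step that is already met when the one before it is completed fails the run):
1. the bar's nose is well inside a hole of the collar (distance between bar_tip and collar_hub below 0.042 m and z of bar_tip in the frame of collar_hub between -0.007 and 0.007 m), for 0.2 s.
2. the head plate bears on the gutter and the bar is pushed firmly against the stop (z of prop_head in the frame of gutter_under above -0.0003 m and contact force between bar and collar above 8 N), for 0.2 s.
At the end, for the whole second after the job is handed in: The prop's head plate is up against the gutter (gap under 0.4 mm, which is the collar within about a twentieth of a turn of its stop) after a push of the bar against the stop that loads the collar by more than 8 N, and the bar lies still in or across the seed tray, its middle over the tray (z of prop_head in the frame of gutter_under above -0.0004 m and x of bar in the frame of seed_tray between -0.06 and 0.06 m and y of bar in the frame of seed_tray between -0.09 and 0.09 m and z of bar in the frame of seed_tray below 0.1 m and linear speed of bar below 0.02 m/s); the robot touches nothing.
It fails at once if the collar is turned with the fingers or the arm instead of the bar (contact force between any of the fingers, the arm and collar above 4 N).
It fails at once if a potted plant or the saucer is pushed away or tipped (distance of any of pot_left, pot_right, saucer from where it was at the start of the episode above 0.02 m or angle between any of pot_left, pot_right, saucer's own z axis and vertical above 0.3 rad).
It also fails if it takes over 72 s, if anything falls off the work surface, if the arm or the gripper's body presses on something with over 40 N, if the wrist force passes 120 N, or if a joint passes its speed limit or range.

## Robot

A 7-joint arm with a two-finger parallel gripper is mounted at the origin on the work surface. World frame = base frame: x ahead of the robot, y to its left, z up, the work surface at z = 0. Lengths are in m, angles in rad, forces in N, time in s.
With the tool pointing down it reaches from about 0.35 to 0.775 m from the base axis. Payload 3.1 kg.
Tool frame: the origin (TCP) lies on the front face of the gripper's body, between the roots of the fingers; the fingertips stand 73 mm ahead of it and the grasp point (between the pads) lies 54 mm ahead of it (arm.grasp_offset is the distance from the TCP to the grasp point, in m); z points along the fingers, y is the line along which they close (so a half turn about z gives the same grasp; the last joint's range is limited). The gripper opens to 85 mm and grips with 20 to 120 N. Pads are 22 mm wide; open, the fingers measure 114 mm over their backs; the gripper's body (76 mm by 85 mm) begins 54 mm behind the grasp point. The pads swing forward as they close: fully open they stand 13 mm farther back than shut.
Start: joints at [1.175, 0.311, 0.014, 1.512, -0.004, 1.319, -0.027], TCP at [0.191, -0.516, 0.304] pointing down, gripper open.
Joint ranges: [-2.7, 2.7], [-0.3, 1.91], [-1.27, 1.3], [0.12, 2.57], [-1.44, 4.58], [0.2, 2.03], [-3.05, 3.05]. Speed limits (rad/s): [2.79, 2.79, 3.14, 3.14, 3.14, 3.14, 3.14].

## Interface

Orientations are given as a 3x3 rotation matrix whose columns are the frame's x, y, z axes.
In Python, from station import arm, snapshot, camera_params gives the robot as it stands. The module is installed in compiled form; this text tells all that it offers.
- The arm moves only by the shell command python3 -m inch 'ROWS'. ROWS is rows parted by semicolons, their numbers by spaces, 1 to 10 of them, each of 7 numbers: a rotation vector rx, ry, rz in rad, then dx, dy, dz in m, then the finger opening in m; each row shifts and turns the commanded pose from where the row before left it, along the tool's axes as they then stand; what a row does not reach is not made up. A row lasts 1/10 s, in which the tool goes at most 0.05 m and 0.15 rad, less where a joint would pass 70% of its speed; a pose out of reach is approached as far as the arm can. The fingers move at their own pace and stop on an object; the grip force is fixed at half the most. Time passes only in rows, so rows that do not move let the fingers close. It prints the time, the measured TCP pose, the force, the opening and the grip force at its end.
- arm.observe(): the state, without advancing time (a new reading comes with each control period).
- snapshot(name): name is "scene" or "top" or "wrist"; returns the picture (420x560x3 uint8, red, green, blue); there is no depth.
- camera_params(name): a dict with "intrinsics" (3x3 intrinsics, pixels), "k1" (the pictures are not rectified: a ray, as slopes to the right and down, at radius r is drawn at 1 + k1 r^2 times it, then the intrinsics apply), "rvec" (rotation vector, rad) and "tvec" (3), from world to camera coordinates, as OpenCV has them. Camera axes: x right, y down, z forward; pixel columns grow to the right and rows downward; lengths in m; the calibration is good to about 2 mm. A picture is of the moment at which its call begins: read the wrist's pose just before it. camera_params takes no time and is no camera call; for the wrist camera it gives the pose at the moment of the call.
- arm.close_job(): hands the job in; it is judged then, once.
The state is a dict: "time_s": time; "joints": joint angles; "joint_vel": joint speeds; "joint_torque": joint torques, N m; "tcp_pos": TCP position; "ee_rot": TCP orientation; "force": force on the tool from outside, world axes, zero at the start; "moment": the same for the moment, N m; "finger_gap": finger opening in m; "grip_force": force on a finger pad.
Only numpy, scipy, OpenCV 4.12 (cv2) and the standard library are available. Lean on these libraries where they do the work, as an engineer would, in place of code of your own. Each camera call takes 0.05 s, during which the arm holds its last target. There are 200 camera calls.

## Working session

There is one attempt and no reset: what is moved stays moved. The work goes in short steps, Python scripts to look and compute and a shell command to move; the robot and the scene stay as the last step left them, time stands still between calls to the robot, and variables do not carry over. Pictures are saved under pics/ and viewed, at most 10 in all, crops included, and the job is handed in when it is done.

```bash
mkdir -p pics; python3 - <<'E'
from station import arm,snapshot,camera_params
import cv2,numpy as np
for n in("scene","top"):
    im=snapshot(n);cv2.imwrite(f"pics/{n}0.png",im[:,:,::-1]);p=camera_params(n)
    R=cv2.Rodrigues(np.array(p["rvec"]))[0];print(n,p,-R.T@np.array(p["tvec"]).ravel())
s=arm.observe();print(s)
E
```

```text
scene {'intrinsics': array([[479.39591642,   0.        , 277.97466154],
       [  0.        , 479.39591642, 204.29954552],
       [  0.        ,   0.        ,   1.        ]]), 'k1': -0.09740831798825977, 'rvec': array([ 2.40933544,  0.87153884, -0.27391049]), 'tvec': array([-0.2867374 , -0.25725689,  1.70955517])} [ 0.97867432 -0.7217053   1.26187018]
top {'intrinsics': array([[496.81263599,   0.        , 277.33281331],
       [  0.        , 496.81263599, 211.65266125],
       [  0.        ,   0.        ,   1.        ]]), 'k1': -0.039980150181515885, 'rvec': array([ 2.13064274, -2.16665219,  0.16508725]), 'tvec': array([-0.12195748,  0.51166614,  1.36037862])} [ 0.30584022 -0.11890297  1.42113676]
{'time_s': 0.1, 'joints': array([ 1.17532341,  0.3116668 ,  0.0139771 ,  1.51290134, -0.00444186,
        1.31920698, -0.0271874 ]), 'joint_vel': array([ 0.00127838, -0.00234117, -0.00078393, -0.00379518,  0.0011887 ,
       -0.00065025,  0.00031251]), 'joint_torque': array([ 5.58083157e-04, -3.80856156e+01,  1.46679478e-01, -2.31241769e+01,
        1.24323592e-02,  8.07301520e-03,  4.33811715e-05]), 'tcp_pos': array([ 0.19040504, -0.51545418,  0.30291603]), 'ee_rot': array([[ 9.38039800e-01,  3.46526641e-01, -7.87414718e-04],
       [ 3.46527533e-01, -9.38037664e-01,  2.00235704e-03],
       [-4.47546020e-05, -2.15115148e-03, -9.99997685e-01]]), 'force': array([ 0.59837486, -0.16246118, -0.62476739]), 'moment': array([-0.03539827, -0.01791507,  0.06554283]), 'grip_force': 0.0, 'finger_gap': 0.08537252726153059}
```

View pics/scene0.png

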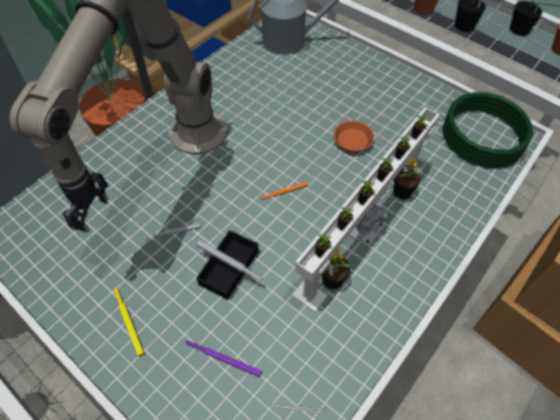

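View pics/top0.png

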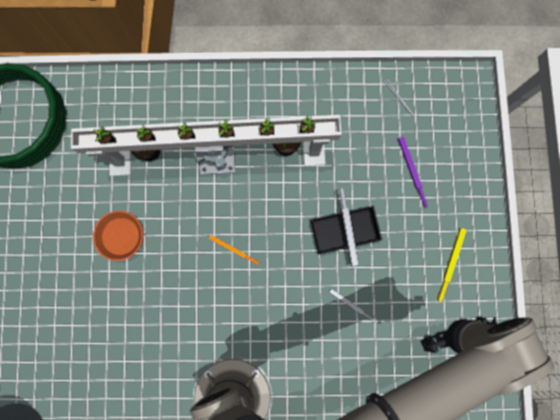

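The bar lies across the tray (top 341,190–354,264; scene 264,284–197,243). The prop is at about top (215,155) and the saucer at (118,236). Next I measure the bar and tray, and look at the stand.

```bash
cat > h.py <<'E'
from station import arm,snapshot,camera_params
import cv2,numpy as np
def cam(n):
    p=camera_params(n);R=cv2.Rodrigues(np.array(p["rvec"]))[0]
    return dict(K=p["intrinsics"],k1=p["k1"],R=R,t=np.array(p["tvec"]).ravel(),C=-R.T@np.array(p["tvec"]).ravel())
def ray(c,uv):
    q=cv2.undistortPoints(np.array(uv,float).reshape(-1,1,2),c["K"],np.array([c["k1"],0,0,0])).reshape(-1,2)
    d=np.c_[q,np.ones(len(q))]@c["R"];return d/np.linalg.norm(d,axis=1)[:,None]
def onz(c,uv,z):
    d=ray(c,uv);return c["C"]+d*((z-c["C"][2])/d[:,2])[:,None]
def proj(c,P):
    return cv2.projectPoints(np.array(P,float).reshape(-1,1,3),cv2.Rodrigues(c["R"])[0],c["t"],c["K"],np.array([c["k1"],0,0,0]))[0].reshape(-1,2)
def tri(cs,uvs):
    A=np.zeros((3,3));b=np.zeros(3);L=[]
    for c,uv in zip(cs,uvs):
        d=ray(c,uv)[0];M=np.eye(3)-np.outer(d,d);A+=M;b+=M@c["C"];L.append((M,c["C"]))
    X=np.linalg.solve(A,b);return X,[np.linalg.norm(M@(X-C)) for M,C in L]
E
python3 - <<'E'
from h import *
T,S=cam("top"),cam("scene")
it=cv2.imread("pics/top0.png");i2=cv2.imread("pics/scene0.png")
for nm,c,im,seed in(("top",T,it,(347,228)),("scene",S,i2,(230,262))):
    h=cv2.cvtColor(im,cv2.COLOR_BGR2HSV);x,y=seed
    m=((h[...,1]<45)&(h[...,2]>105)).astype(np.uint8)
    box=np.zeros_like(m)
    if nm=="top": box[180:275,330:362]=1
    else: box[230:295,188:272]=1
    m*=box;n,l,st,ce=cv2.connectedComponentsWithStats(m);k=1+np.argmax(st[1:,4]);
    ys,xs=np.nonzero(l==k);P=np.c_[xs,ys].astype(float);mu=P.mean(0);v=np.linalg.svd(P-mu,full_matrices=False)[2][0]
    q=(P-mu)@v;e=[mu+v*q.min(),mu+v*q.max()];print(nm,st[k],mu,e)
    globals()[nm]=e
    print(" at z .058:",onz(c,e,.058).round(4).tolist())
    cv2.imwrite(f"pics/m_{nm}.png",(l==k)*255)
a=sorted(top,key=lambda p:p[1]);b=sorted(scene,key=lambda p:-p[0])
for p,q in zip(a,b):print("tri",tri([T,S],[p,q]))
# tray mask
for nm,c,im,bx in(("top",T,it,(305,200,390,260)),("scene",S,i2,(190,225,268,300))):
    g=im.max(2);x0,y0,x1,y1=bx;m=np.zeros_like(g);m[y0:y1,x0:x1]=(g[y0:y1,x0:x1]<60)*255
    pts=cv2.findNonZero(m);r=cv2.minAreaRect(pts);B=cv2.boxPoints(r);print(nm,r,onz(c,B,.05).round(3).tolist())
# saucer
h=cv2.cvtColor(it,cv2.COLOR_BGR2HSV);m=np.zeros(h.shape[:2],np.uint8);m[200:270,85:150]=(h[200:270,85:150,1]>120)*255
print("saucer",onz(T,[cv2.minEnclosingCircle(cv2.findNonZero(m))[0]],.03))
print("prop guess",onz(T,[(215,158)],.0),onz(T,[(73,140),(340,126),(74,151),(340,135)],.245).round(3),onz(T,[(195,172),(234,172)],0))
np.set_printoptions(suppress=True);print({k:v.round(3) for k,v in cam("wrist").items() if k in("R","C")})
j=np.concatenate([it[100:280,170:400],],0);cv2.imwrite("pics/c1.png",cv2.resize(np.hstack([it[100:280,160:400],i2[150:330,180:420]]),None,fx=1.66,fy=1.66,interpolation=cv2.INTER_CUBIC))
E
```

```text
top [ 330  180   32   95 1904] [346.15756303 225.83455882] [array([345.83159461, 179.88768333]), array([346.50000078, 274.10286971])]
 at z .058: [[0.5935, -0.324, 0.058], [0.3313, -0.3161, 0.058]]
scene [ 188  230   84   65 3084] [230.38780804 259.80609598] [array([184.49702238, 252.23630464]), array([275.4152013 , 267.23346874])]
 at z .058: [[0.3469, -0.3865, 0.058], [0.5776, -0.2561, 0.058]]
tri (array([ 0.59045252, -0.29933018,  0.13493799]), [np.float64(0.0185700060698843), np.float64(0.01857000606988428)])
tri (array([ 0.31886995, -0.34630927, -0.02430002]), [np.float64(0.022860916232846824), np.float64(0.02286091623284678)])
top ((344.91180419921875, 229.6470947265625), (36.62287902832031, 64.99954986572266), 75.96376037597656) [[0.483, -0.218, 0.05], [0.525, -0.396, 0.05], [0.425, -0.416, 0.05], [0.384, -0.24, 0.05]]
scene ((227.6510009765625, 263.7875671386719), (39.961639404296875, 64.99337005615234), 31.328697204589844) [[0.428, -0.432, 0.05], [0.376, -0.239, 0.05], [0.501, -0.227, 0.05], [0.544, -0.416, 0.05]]
saucer [[0.44941121 0.31927269 0.03      ]]
prop guess [[0.67749794 0.0496204  0.        ]] [[ 0.665  0.37   0.245]
 [ 0.69  -0.287  0.245]
 [ 0.637  0.367  0.245]
 [ 0.667 -0.286  0.245]] [[ 0.63635973  0.10811023  0.        ]
 [ 0.63445623 -0.006071    0.        ]]
{'R': array([[ 0.348, -0.938, -0.002],
       [-0.895, -0.332,  0.299],
       [-0.281, -0.102, -0.954]]), 'C': array([ 0.261, -0.489,  0.373])}[ WARN:0@0.074] global loadsave.cpp:1063 imwrite_ Unsupported depth image for selected encoder is fallbacked to CV_8U.
```

```bash
cat >> h.py <<'E'
def barmask(im,bx):
    x0,y0,x1,y1=bx;h=cv2.cvtColor(im,cv2.COLOR_BGR2LAB).astype(int)
    m=np.zeros(im.shape[:2],np.uint8)
    m[y0:y1,x0:x1]=((h[...,0]>120)&(np.abs(h[...,1]-128)<5)&(np.abs(h[...,2]-128)<8))[y0:y1,x0:x1]
    n,l,st,ce=cv2.connectedComponentsWithStats(m);k=1+np.argmax(st[1:,4]);return (l==k).astype(np.uint8),h
E
python3 - <<'E'
from h import *
T,S=cam("top"),cam("scene")
it=cv2.imread("pics/top0.png");i2=cv2.imread("pics/scene0.png")
E={}
for nm,c,im,bx in(("top",T,it,(325,175,370,275)),("scene",S,i2,(185,230,275,295))):
    m,h=barmask(im,bx)
    for p in ([(347,228),(343,200),(343,193),(350,250),(362,270),(330,190)] if nm=="top" else [(230,262),(210,250),(255,279),(265,295),(195,235)]):print(p,h[p[1],p[0]],end=" ")
    ys,xs=np.nonzero(m);P=np.c_[xs,ys].astype(float);mu=P.mean(0);v=np.linalg.svd(P-mu,full_matrices=False)[2][0]
    q=(P-mu)@v;E[nm]=[mu+v*q.min(),mu+v*q.max()];print(nm,len(P),E[nm],np.round(onz(c,E[nm],.06),4))
a=sorted(E["top"],key=lambda p:p[1]);b=sorted(E["scene"],key=lambda p:-p[0])
for p,q in zip(a,b):print("tri",tri([T,S],[p,q]))
E
```

```text
(347, 228) [214 129 123] (343, 200) [186 129 124] (343, 193) [180 128 124] (350, 250) [199 129 123] (362, 270) [142 118 128] (330, 190) [142 118 129] top 891 [array([345.54430942, 173.88081656]), array([354.48091642, 274.04631182])] [[ 0.6103 -0.3235  0.06  ]
 [ 0.331  -0.3376  0.06  ]]
(230, 262) [166 127 125] (210, 250) [173 128 125] (255, 279) [126 126 127] (265, 295) [155 120 129] (195, 235) [170 124 128] scene 563 [array([189.87168071, 231.65516749]), array([263.47783829, 281.83211196])] [[ 0.3103 -0.3288  0.06  ]
 [ 0.5819 -0.3121  0.06  ]]
tri (array([ 0.5980921 , -0.32150365,  0.09901298]), [np.float64(0.005156616963261948), np.float64(0.005156616963262115)])
tri (array([ 0.32834909, -0.33563958,  0.08827083]), [np.float64(0.003278873595374706), np.float64(0.003278873595374748)])
```

View pics/c1.png

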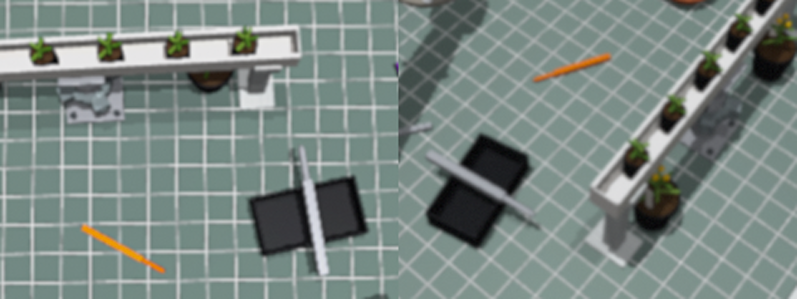

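The crop shows the bar's nose at top (340.7,188.5) / scene (264,287) and its tail at top (354.6,264.5) / scene (199,243). The prop's base plate front corners are at top (200,173.5) and (233.5,170.5).

```bash
python3 - <<'E'
from h import *
T,S=cam("top"),cam("scene")
n=tri([T,S],[(340.7,188.5),(264.1,286.7)]);t=tri([T,S],[(354.6,264.5),(199,242.8)]);print(n,t,np.linalg.norm(n[0]-t[0]))
z=onz(T,[(340.7,188.5),(354.6,264.5)],.058);print(z,np.linalg.norm(z[0]-z[1]))
print(onz(T,[(199.8,173.5),(233.5,170.5)],.005))
print("pots",onz(T,[(146,153),(286,147)],.07))
E
```

```text
(array([ 0.57826802, -0.31153909,  0.02144483]), [np.float64(0.0030409592924297395), np.float64(0.0030409592924297148)]) (array([ 0.3572746 , -0.33854777,  0.05972216]), [np.float64(0.0005988075879692658), np.float64(0.0005988075879693718)]) 0.22590421562528537
[[ 0.56913616 -0.30867829  0.058     ]
 [ 0.35695076 -0.33928574  0.058     ]] 0.21438157499267252
[[ 0.63048419  0.09326845  0.005     ]
 [ 0.63780219 -0.00502699  0.005     ]]
pots [[ 0.67697429  0.23496563  0.07      ]
 [ 0.68770799 -0.15770499  0.07      ]]
```

```bash
R="0 0 0 .0353 -.0296 .003 .085"
python3 -m inch '0 0 0 .0353 -.0296 .003 .085;0 0 0 .0353 -.0296 .003 .085;0 0 0 .0353 -.0296 .003 .085;0 0 0 .0353 -.0296 .003 .085;0 0 0 .0353 -.0296 .003 .085;0 0 0 .0353 -.0296 .003 .085;0 0 0 .0353 -.0296 .003 .085;0 0 0 .0353 -.0296 .003 .085;0 0 0 .0353 -.0296 .003 .085;0 0 0 .0353 -.0296 .003 .085'
python3 -m inch '0 0 0 .0353 -.0296 .003 .085;0 0 0 .0353 -.0296 .003 .085;0 0 0 .0353 -.0296 .003 .085;0 0 0 .0353 -.0296 .003 .085;0 0 -.15 0 0 0 .085;0 0 -.15 0 0 0 .085;0 0 -.15 0 0 0 .085;0 0 -.15 0 0 0 .085;0 0 -.15 0 0 0 .085;0 0 -.15 0 0 0 .085'
python3 -m inch '0 0 -.15 0 0 0 .085;0 0 -.15 0 0 0 .085;0 0 -.15 0 0 0 .085;0 0 -.15 0 0 0 .085;0 0 -.15 0 0 0 .085;0 0 -.15 0 0 0 .085;0 0 -.15 0 0 0 .085;0 0 -.15 0 0 0 .085;0 0 -.15 0 0 0 .085;0 0 -.15 0 0 0 .085'
python3 - <<'E'
from station import arm
s=arm.observe();print(s["time_s"],s["joints"].round(3),s["tcp_pos"].round(4),s["ee_rot"].round(3))
E
```

```text
time_s: 1.1
tcp_pos: [0.4194, -0.1142, 0.2736]
ee_rot: [[0.938, 0.346, -0.0], [0.346, -0.938, -0.0], [-0.0, 0.0, -1.0]]
force: [0.7, -0.7, 1.0]
finger_gap: 0.085
grip_force: 0.0
time_s: 2.1
tcp_pos: [0.5102, 0.0439, 0.2613]
ee_rot: [[0.306, 0.952, -0.001], [0.952, -0.306, -0.0], [-0.001, -0.001, -1.0]]
force: [0.3, -0.2, 0.1]
finger_gap: 0.0851
grip_force: 0.0
time_s: 3.1
tcp_pos: [0.5103, 0.0438, 0.2614]
ee_rot: [[-0.928, 0.373, -0.001], [0.373, 0.928, -0.0], [0.001, -0.001, -1.0]]
force: [-0.3, 0.3, 0.2]
finger_gap: 0.0847
grip_force: 0.0
3.1 [ 0.607  0.417 -0.969  1.656  0.358  1.26   0.755] [0.5103 0.0438 0.2614] [[-0.928  0.373 -0.001]
 [ 0.373  0.928 -0.   ]
 [ 0.001 -0.001 -1.   ]]
```

```bash
python3 -m inch '0 0 -.13 0 0 0 .085;0 0 -.13 0 0 0 .085;0 0 -.12 0 0 0 .085;0 -.133 0 0 0 0 .085;0 -.133 0 0 0 0 .085;0 -.133 0 0 0 0 .085;0 -.133 0 0 0 0 .085;0 -.133 0 0 0 0 .085;0 0 0 0 0 0 .085'
python3 - <<'E'
from h import *
s=arm.observe();print(s["joints"].round(3))
import pickle
c=cam("wrist");im=snapshot("wrist");cv2.imwrite("pics/w1.png",im[:,:,::-1]);pickle.dump(c,open("w1.pkl","wb"));print(c)
E
```

```text
time_s: 4.0
tcp_pos: [0.5049, 0.0427, 0.2568]
ee_rot: [[-0.793, 0.009, 0.61], [0.003, 1.0, -0.011], [-0.61, -0.007, -0.793]]
force: [-1.6, -1.0, -1.3]
finger_gap: 0.085
grip_force: 0.0
[ 1.04  -0.012 -1.195  2.171  0.292  0.341  1.162]
{'K': array([[337.98410174,   0.        , 279.27139653],
       [  0.        , 337.98410174, 211.31461831],
       [  0.        ,   0.        ,   1.        ]]), 'k1': -0.016546383856840034, 'R': array([[ 0.00838229,  0.99993292, -0.00799318],
       [ 0.57729833,  0.00168772,  0.81653156],
       [ 0.81649028, -0.01145886, -0.57724546]]), 't': array([-0.04501716, -0.448984  , -0.17412246]), 'C': array([0.40174436, 0.04377666, 0.26573838])}
```

View pics/w1.png

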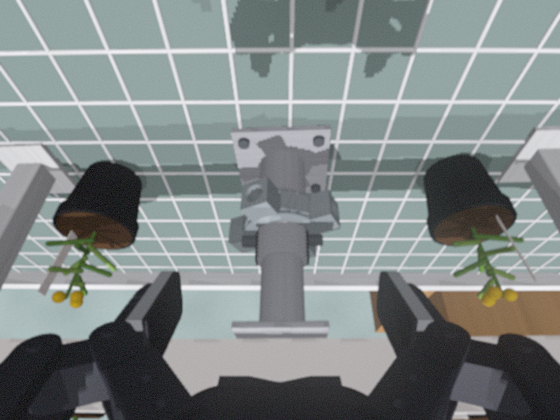

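The wrist view is upside down. It shows the prop with its base plate at (283,155), the collar at about (285,215), the head plate at (280,328), and the pots at both sides. I'll take a second view 6 cm to the side for triangulation and zoom in on both.

```bash
python3 -m inch '0 0 0 0 -.03 0 .085;0 0 0 0 -.03 0 .085;0 0 0 0 0 0 .085;0 0 0 0 0 0 .085'
python3 - <<'E'
from h import *
import pickle
c=cam("wrist");im=snapshot("wrist")[:,:,::-1];cv2.imwrite("pics/w2.png",im);pickle.dump(c,open("w2.pkl","wb"));print(c["C"])
a=cv2.imread("pics/w1.png")[120:280,215:345]
P=proj(c,[[.68,.045,.085]])[0].round().astype(int);print(P)
b=im[P[1]-95:P[1]+65,P[0]-65:P[0]+65]
cv2.imwrite("pics/c2.png",cv2.resize(np.hstack([a,b]),None,fx=3,fy=3,interpolation=cv2.INTER_CUBIC))
E
```

```text
time_s: 4.45
tcp_pos: [0.5117, -0.0084, 0.2628]
ee_rot: [[-0.788, 0.008, 0.616], [0.008, 1.0, -0.002], [-0.616, 0.003, -0.788]]
force: [0.5, 0.5, 0.3]
finger_gap: 0.0851
grip_force: 0.0
[ 0.40846796 -0.00744759  0.27086385]
[335 214]
```

View pics/c2.png

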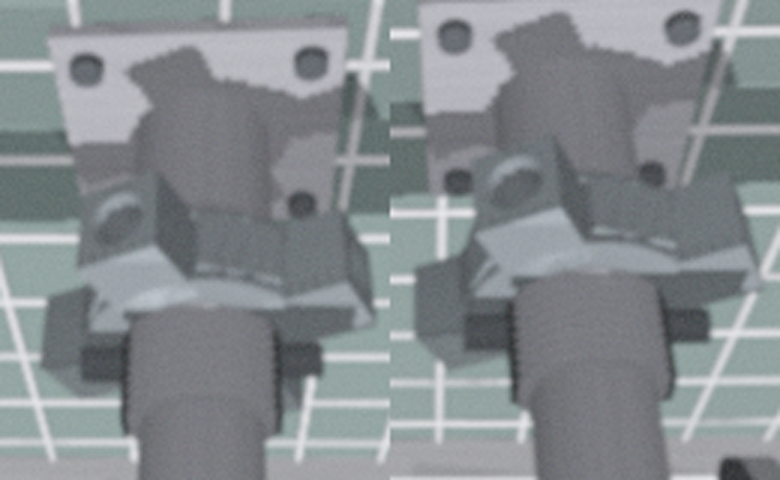

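The crops show a hole mouth at w1 (254.6,193) and w2 (312,179.7), in the boss facing -x/-y. The next boss faces +y.

```bash
python3 - <<'E'
from h import *
import pickle
np.set_printoptions(suppress=True,precision=4)
A,B=[pickle.load(open(f"w{i}.pkl","rb")) for i in(1,2)]
f=lambda x,y:(x/3+215,y/3+120); g=lambda x,y:((x-390)/3+270,y/3+119)
t=lambda a,b:tri([A,B],[f(*a),g(*b)])
H,e=t((119,219),(516,182));print("mouth",H,e)
print("plate bolt L",t((87,69),(454,36)));print("bolt R",t((312,62),(683,27)))
print("bolt rear R",t((302,206),(652,172)))
# boss corners of hole boss: top outer edge
print("boss top outer L",t((80,268),(478,238)),"boss top outer R",t((157,248),(558,207)))
print("boss2 outer top",t((372,322),(757,288)))
# axis of the tube: lower tube above collar, mid pixel edges at two heights -> plane of sight for each view
print("tube mids on vertical axis:")
for c,fn,p,q in((A,f,(130,340),(277,340)),(A,f,(139,450),(267,450)),(B,g,(512,310),(664,310)),(B,g,(538,450),(663,450))):
    d=ray(c,[fn(*p),fn(*q)]);m=d.sum(0);print(c["C"][:2],np.arctan2(m[1],m[0]))
E
```

```text
mouth [0.629  0.0193 0.0854] [np.float64(0.0003778654252230431), np.float64(0.0003778654252230095)]
plate bolt L (array([0.6421, 0.0037, 0.0102]), [np.float64(0.00033153990566750816), np.float64(0.0003315399056673306)])
bolt R (array([0.6377, 0.0796, 0.0115]), [np.float64(0.0003999363280184548), np.float64(0.00039993632801860104)])
bolt rear R (array([0.7062, 0.0812, 0.0168]), [np.float64(0.001213893389475959), np.float64(0.0012138933894757964)])
boss top outer L (array([0.6375, 0.0083, 0.0977]), [np.float64(0.000508664371118596), np.float64(0.0005086643711186266)]) boss top outer R (array([0.6285, 0.0303, 0.0956]), [np.float64(0.0008463135626592685), np.float64(0.0008463135626590867)])
boss2 outer top (array([0.6676, 0.0958, 0.0957]), [np.float64(0.00016749309913560506), np.float64(0.00016749309913560853)])
tube mids on vertical axis:
[0.4017 0.0438] -0.0010093778666338442
[0.4017 0.0438] -0.001256932800351814
[ 0.4085 -0.0074] 0.1907145490980688
[ 0.4085 -0.0074] 0.18718394542127254
```

```bash
python3 -m inch '0 .133 0 0 0 0 .085;0 .133 0 0 0 0 .085;0 .133 0 0 0 0 .085;0 .133 0 0 0 0 .085;0 .133 0 0 0 0 .085;0 0 0 .01 -.04 .003 .085;0 0 0 .01 -.04 .003 .085;0 0 0 .01 -.04 .003 .085;0 0 0 .01 -.04 .003 .085;0 0 0 .01 -.04 .003 .085'
python3 -m inch '0 0 0 .01 -.04 .003 .085;0 0 0 0 0 0 .085;0 0 0 0 0 0 .085'
cat > w.py <<'E'
from h import *
import pickle,sys
n=sys.argv[1];c=cam("wrist");im=snapshot("wrist")[:,:,::-1];cv2.imwrite(f"pics/{n}.png",im);pickle.dump(c,open(n+".pkl","wb"));s=arm.observe();print(s["joints"].round(3),c["C"])
E
python3 w.py w3
python3 -m inch '0 0 -.143 .01 -.04 .003 .085;0 0 0 0 -.04 0 .085;0 0 0 0 0 0 .085;0 0 0 0 0 0 .085'
python3 w.py w4
python3 -c "
import cv2,numpy as np
cv2.imwrite('pics/c3.png',cv2.resize(np.hstack([cv2.imread('pics/w3.png'),cv2.imread('pics/w4.png')]),(800,300),interpolation=cv2.INTER_AREA))"
```

```text
time_s: 5.5
tcp_pos: [0.4592, -0.2087, 0.2469]
ee_rot: [[-1.0, 0.006, -0.001], [0.006, 1.0, 0.0], [0.001, 0.0, -1.0]]
force: [0.9, 0.2, 0.1]
finger_gap: 0.0845
grip_force: 0.0
time_s: 5.8
tcp_pos: [0.4487, -0.2484, 0.2435]
ee_rot: [[-1.0, 0.01, -0.002], [0.01, 1.0, 0.001], [0.002, 0.001, -1.0]]
force: [0.7, 0.6, -0.1]
finger_gap: 0.0852
grip_force: 0.0
[ 1.203  0.446 -0.988  1.681  0.39   1.231  1.691] [ 0.37264297 -0.24769404  0.31327794]
time_s: 6.25
tcp_pos: [0.4445, -0.3261, 0.2406]
ee_rot: [[-0.991, -0.136, -0.001], [-0.136, 0.991, 0.002], [0.001, 0.002, -1.0]]
force: [-0.2, 0.9, -1.0]
finger_gap: 0.0848
grip_force: 0.0
[ 1.274  0.535 -0.979  1.582  0.457  1.274  1.933] [ 0.36906161 -0.33648189  0.31035974]
```

View pics/c3.png

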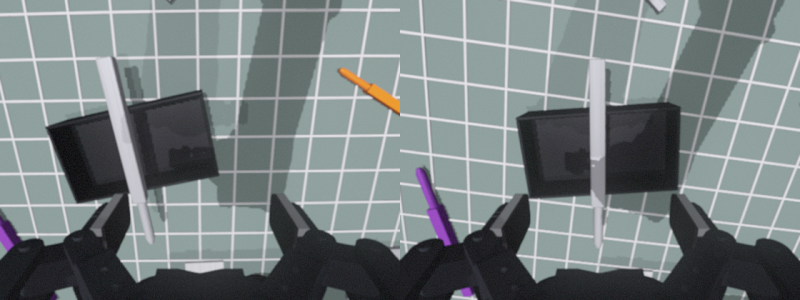

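In w4 the bar runs from tail (277,83) to nose (278,344) (full-resolution pixels), and in w3 from (150,81) to (211,339). I'll refine this by mask and triangulate.

```bash
python3 - <<'E'
from h import *
import pickle
np.set_printoptions(suppress=True,precision=4)
cs=[pickle.load(open(n+".pkl","rb")) for n in("w3","w4")];ends=[]
for n,c,bx in zip(("w3","w4"),cs,((120,60,240,350),(230,60,325,352))):
    m,_=barmask(cv2.imread(f"pics/{n}.png"),bx);m=cv2.morphologyEx(m,cv2.MORPH_OPEN,np.ones((7,7)))
    k=cv2.connectedComponentsWithStats(m);i=1+np.argmax(k[2][1:,4]);pts=cv2.findNonZero((k[1]==i).astype(np.uint8))
    r=cv2.minAreaRect(pts);P=pts.reshape(-1,2).astype(float);mu=P.mean(0);v=np.linalg.svd(P-mu,full_matrices=False)[2][0];v*=np.sign(v[1])
    q=(P-mu)@v;e=[mu+v*q.min(),mu+v*q.max()];print(n,r,e);ends.append(e)
    w=onz(c,e,.066);d=w[1]-w[0];print(w,np.linalg.norm(d),np.arctan2(d[1],d[0]))
for i in(0,1):print(tri(cs,[ends[0][i],ends[1][i]]))
# tray corners (rim, from view) full px
t3=[(47,128),(200,92),(218,173),(78,201)];t4=[(517,117),(679,104),(679,188),(529,197)]
C=[]
for a,b in zip(t3,t4):
    X=tri(cs,[(a[0]*1.4,a[1]*1.4),((b[0]-400)*1.4,b[1]*1.4)]);C.append(X[0]);print("tray",X)
print(np.mean(C,0))
E
```

```text
w3 ((175.1651153564453, 209.101318359375), (272.6867370605469, 25.477062225341797), 76.5347900390625) [array([142.2262,  76.619 ]), array([210.4329, 340.9205])]
[[ 0.3513 -0.3413  0.066 ]
 [ 0.5662 -0.3092  0.066 ]] 0.21726606069433796 0.14824098565729535
w4 ((274.8968505859375, 211.95928955078125), (270.4386901855469, 33.76237869262695), 88.3316650390625) [array([273.3514,  76.7993]), array([279.152 , 347.0826])]
[[ 0.35   -0.3429  0.066 ]
 [ 0.5656 -0.3091  0.066 ]] 0.2181760094520283 0.15553683553220904
(array([ 0.3503, -0.343 ,  0.0615]), [np.float64(0.0006106778136705264), np.float64(0.0006106778136705528)])
(array([ 0.5656, -0.3091,  0.0663]), [np.float64(0.0002390873865686206), np.float64(0.00023908738656867296)])
tray (array([ 0.4246, -0.4202,  0.0467]), [np.float64(0.0012846593903343415), np.float64(0.0012846593903344846)])
tray (array([ 0.3867, -0.2472,  0.0468]), [np.float64(0.001541757145347372), np.float64(0.0015417571453475386)])
tray (array([ 0.4792, -0.2271,  0.0543]), [np.float64(0.00013928605493803345), np.float64(0.00013928605493803572)])
tray (array([ 0.5224, -0.4034,  0.0402]), [np.float64(0.0005770719118342331), np.float64(0.0005770719118343045)])
[ 0.4532 -0.3245  0.047 ]
```

```bash
python3 -m inch '0 0 -.011 .0169 -.0016 0 .07;0 0 0 0 0 .032 .06;0 0 0 0 0 .032 .06;0 0 0 0 0 .032 .06;0 0 0 0 0 .0326 .06;0 0 0 0 0 0 .06;0 0 0 0 0 0 0;0 0 0 0 0 0 0;0 0 0 0 0 0 0;0 0 0 0 0 0 0'
python3 -m inch '0 0 0 0 0 0 0;0 0 0 0 0 0 0'
python3 w.py w5
```

```text
time_s: 7.3
tcp_pos: [0.4281, -0.3313, 0.1143]
ee_rot: [[-0.989, -0.146, 0.001], [-0.146, 0.989, -0.002], [-0.001, -0.002, -1.0]]
force: [0.0, 1.1, 7.1]
finger_gap: 0.0148
grip_force: 60.1
time_s: 7.5
tcp_pos: [0.4281, -0.3313, 0.1143]
ee_rot: [[-0.989, -0.146, 0.001], [-0.146, 0.989, -0.002], [-0.001, -0.002, -1.0]]
force: [0.1, 1.2, 5.7]
finger_gap: 0.0149
grip_force: 60.1
[ 1.251  0.652 -0.887  1.756  0.586  1.019  1.862] [ 0.35254711 -0.3421928   0.18384897]
```

```bash
python3 -m inch '0 0 0 0 0 -.03 0;0 0 0 0 0 -.03 0;0 0 0 -.0132 .0383 0 0;0 0 0 -.0132 .0383 0 0;0 0 0 -.0132 .0383 0 0;0 0 0 -.0132 .0383 0 0;0 0 0 -.0132 .0383 0 0;0 0 0 -.0132 .0383 0 0;0 0 0 -.0132 .0383 0 0;0 0 -.1 0 0 0 0'
python3 -m inch '0 0 -.104 0 0 .01 0;0 0 -.104 0 0 .01 0;0 0 0 0 0 .0126 0;0 0 0 0 0 0 0;0 0 0 0 0 0 0'
python3 - <<'E'
from h import *
s=arm.observe();print(s["joints"].round(3),s["tcp_pos"],s["ee_rot"][:2,0],s["force"],s["moment"])
for n in("top","scene"):cv2.imwrite(f"pics/{n}1.png",snapshot(n)[:,:,::-1])
a=cv2.imread("pics/top1.png")[120:270,180:330];b=cv2.imread("pics/scene1.png")[150:300,260:410]
cv2.imwrite("pics/c4.png",cv2.resize(np.hstack([a,b]),None,fx=2.6,fy=2.6,interpolation=cv2.INTER_CUBIC))
E
```

```text
time_s: 8.55
tcp_pos: [0.4792, -0.0437, 0.1731]
ee_rot: [[-0.966, -0.259, 0.001], [-0.259, 0.966, 0.005], [-0.002, 0.005, -1.0]]
force: [0.2, -0.6, -3.4]
finger_gap: 0.0149
grip_force: 59.4
time_s: 9.05
tcp_pos: [0.4784, -0.0526, 0.139]
ee_rot: [[-0.899, -0.437, -0.003], [-0.437, 0.899, 0.0], [0.003, 0.001, -1.0]]
force: [0.6, -0.3, -2.8]
finger_gap: 0.0147
grip_force: 59.3
[ 0.849  0.56  -1.032  1.888  0.563  1.023  1.597] [ 0.4784498  -0.05258484  0.13904405] [-0.89923369 -0.43746043] [ 0.64941996 -0.28950922 -2.80010327] [-0.01274132  0.05899441 -0.01478318]
```

View pics/c4.png

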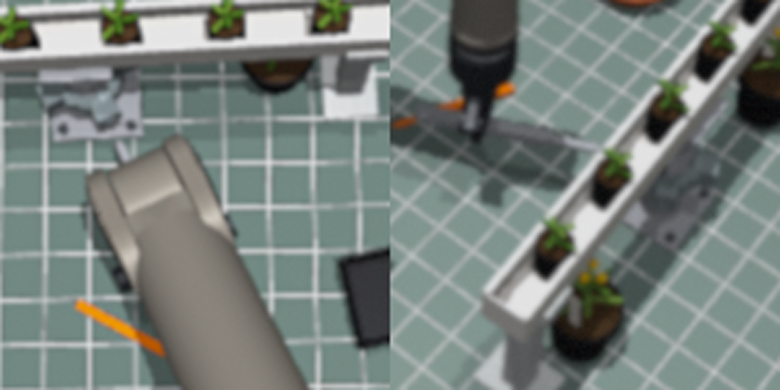

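The top crop shows the bar's nose end at about full-image (226.5,174.6), just in front of the prop base. The scene view hides the tip behind the gutter.

```bash
python3 - <<'E'
from h import *
T=cam("top");print(onz(T,[(121/2.6+180,142/2.6+120),(126/2.6+180,157/2.6+120)],.083))
print("proj tip, mouth, hub",(proj(T,[[.607,.0099,.083],[.629,.0193,.0854],[.6765,.0433,.085]])-[180,120])*2.6)
a=cv2.imread("pics/top1.png")[140:190,190:250];cv2.imwrite("pics/c5.png",cv2.resize(a,None,fx=10,fy=10,interpolation=cv2.INTER_CUBIC))
E
```

```text
[[0.60823338 0.00790994 0.083     ]
 [0.59193487 0.00265288 0.083     ]]
proj tip, mouth, hub [[119.12248007 143.16958469]
 [110.0035539  122.50953022]
 [ 87.51768356  79.47895805]]
```

View pics/c5.png

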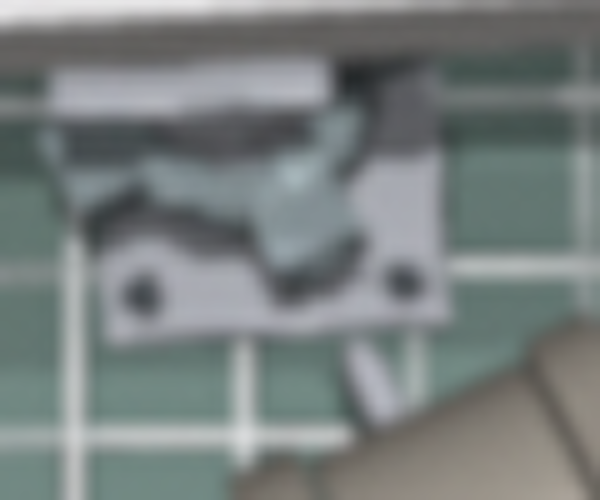

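The nose is lined up with the boss to about 1–2 mm. I correct the height and go in, in stages, watching the force.

```bash
python3 -m inch '0 0 0 -.005 .0007 -.0027 0;0 0 0 -.01 0 0 0;0 0 0 0 0 0 0'
python3 -m inch '0 0 0 -.006 0 0 0;0 0 0 -.006 0 0 0;0 0 0 0 0 0 0'
```

```text
time_s: 9.45
tcp_pos: [0.4942, -0.0439, 0.143]
ee_rot: [[-0.898, -0.44, 0.002], [-0.44, 0.898, 0.002], [-0.002, 0.001, -1.0]]
force: [-0.8, 0.1, -3.0]
finger_gap: 0.015
grip_force: 59.4
time_s: 9.75
tcp_pos: [0.5037, -0.0402, 0.1419]
ee_rot: [[-0.899, -0.438, -0.001], [-0.438, 0.899, -0.0], [0.001, 0.0, -1.0]]
force: [1.1, -1.3, -4.6]
finger_gap: 0.0148
grip_force: 59.4
```

```bash
python3 -m inch '0 0 0 -.005 0 0 0;0 0 0 -.005 0 0 0;0 0 0 0 0 0 0'
python3 -m inch '0 0 0 -.004 0 0 0;0 0 0 -.003 0 0 0;0 0 0 0 0 0 0'
```

```text
time_s: 10.05
tcp_pos: [0.5127, -0.0365, 0.1419]
ee_rot: [[-0.899, -0.437, -0.001], [-0.437, 0.899, -0.001], [0.001, -0.0, -1.0]]
force: [0.2, -4.5, -3.6]
finger_gap: 0.015
grip_force: 59.5
time_s: 10.35
tcp_pos: [0.5184, -0.0336, 0.1418]
ee_rot: [[-0.899, -0.437, -0.002], [-0.437, 0.899, -0.001], [0.003, -0.0, -1.0]]
force: [0.7, -4.4, -4.8]
finger_gap: 0.015
grip_force: 59.6
```

```bash
cat > st.py <<'E'
from h import *
s=arm.observe();p=s["tcp_pos"];b=-s["ee_rot"][:,0];d=p[:2]-[.6765,.0433]
print("t",s["time_s"],"j",s["joints"].round(2),"R",np.hypot(*d).round(4),"pos ang",np.degrees(np.arctan2(-d[1],-d[0])).round(2),"bar yaw",np.degrees(np.arctan2(b[1],b[0])).round(2),"z",p[2].round(4),"F tool",(s["ee_rot"].T@s["force"]).round(1),"M",s["moment"].round(2),"gap",s["finger_gap"].round(4))
E
python3 st.py
python3 -m inch '0 0 -.04 -.0002 -.007 -.0001 0;0 0 -.04 -.0002 -.007 -.0001 0;0 0 -.04 -.0002 -.007 -.0001 0;0 0 -.04 -.0002 -.007 -.0001 0' >/dev/null; python3 st.py
```

```text
Traceback (most recent call last):
  File "st.py", line 3, in <module>
    print("t",s["time_s"],"j",s["joints"].round(2),"R",np.hypot(*d).round(4),"pos ang",np.degrees(np.arctan2(-d[1],-d[0])).round(2),"bar yaw",np.degrees(np.arctan2(b[1],b[0])).round(2),"z",p[2].round(4),"F tool",(s["ee_rot"].T@s["force"]).round(1),"M",s["moment"].round(2),"gap",s["finger_gap"].round(4))
                                                                                                                                                                                                                                                                                       ^^^^^^^^^^^^^^^^^^^^^
AttributeError: 'float' object has no attribute 'round'
Traceback (most recent call last):
  File "st.py", line 3, in <module>
    print("t",s["time_s"],"j",s["joints"].round(2),"R",np.hypot(*d).round(4),"pos ang",np.degrees(np.arctan2(-d[1],-d[0])).round(2),"bar yaw",np.degrees(np.arctan2(b[1],b[0])).round(2),"z",p[2].round(4),"F tool",(s["ee_rot"].T@s["force"]).round(1),"M",s["moment"].round(2),"gap",s["finger_gap"].round(4))
                                                                                                                                                                                                                                                                                       ^^^^^^^^^^^^^^^^^^^^^
AttributeError: 'float' object has no attribute 'round'
```

```bash
sed -i 's/s\["finger_gap"\].round(4)/round(s["finger_gap"],4)/' st.py;python3 st.py
```

```text
t 10.75 j [ 0.78  0.66 -1.03  1.74  0.62  1.11  1.74] R 0.1743 pos ang 34.12 bar yaw 35.49 z 0.1423 F tool [1.1 1.4 5.3] M [0.07 0.51 0.23] gap 0.0149
```

```bash
python3 -m inch '0 0 -.07 -.0003 -.0128 -.0001 0;0 0 -.07 -.0003 -.0128 -.0001 0;0 0 -.07 -.0003 -.0128 -.0001 0;0 0 -.07 -.0003 -.0128 -.0001 0;0 0 -.07 -.0003 -.0128 -.0001 0;0 0 0 0 0 0 0' >/dev/null; python3 st.py
python3 - <<'E'
from h import *
a=snapshot("top")[:,:,::-1][140:190,190:250];cv2.imwrite("pics/c6.png",cv2.resize(np.hstack([cv2.imread("pics/top1.png")[140:190,190:250],a]),None,fx=6,fy=6,interpolation=cv2.INTER_CUBIC))
E
```

```text
t 11.35 j [ 0.81  0.78 -1.06  1.6   0.71  1.21  2.14] R 0.1749 pos ang 54.72 bar yaw 55.55 z 0.1415 F tool [3.2 6.2 3.1] M [0.13 1.31 0.65] gap 0.0147
```

View pics/c6.png

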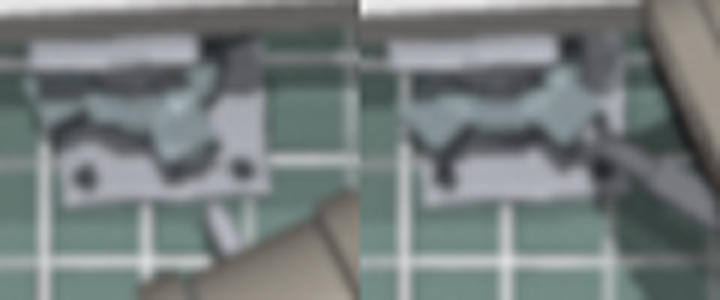

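The pair of views shows the collar turned with the bar (bosses now at about ±45°). Next I withdraw, orbit clockwise 92° and line up on the next hole.

```bash
python3 -m inch '0 0 0 0 .0015 0 0;0 0 0 .01 0 0 0;0 0 0 .02 0 0 0;0 0 0 .02 0 0 0;0 0 0 0 0 0 0'; python3 st.py
python3 -m inch '0 0 .13 -.0019 .0293 0 0;0 0 .13 -.0019 .0293 0 0;0 0 .13 -.0019 .0293 0 0;0 0 .13 -.0019 .0293 0 0;0 0 .13 -.0019 .0293 0 0;0 0 .13 -.0019 .0293 0 0'>/dev/null;python3 st.py
python3 -m inch '0 0 .13 -.0019 .0293 0 0;0 0 .13 -.0019 .0293 0 0;0 0 .13 -.0019 .0293 0 0;0 0 .13 -.0019 .0293 0 0;0 0 .13 -.0019 .0293 0 0;0 0 .13 -.0019 .0293 0 0;0 0 .055 -.0003 .0124 0 0;0 0 0 0 0 0 0;0 0 0 0 0 0 0'>/dev/null;python3 st.py
```

```text
time_s: 11.9
tcp_pos: [0.547, -0.1466, 0.1429]
ee_rot: [[-0.575, -0.818, -0.001], [-0.818, 0.575, -0.004], [0.004, -0.001, -1.0]]
force: [0.2, -0.6, -3.7]
finger_gap: 0.0148
grip_force: 59.5
t 11.9 j [ 0.93  0.75 -1.08  1.65  0.71  1.18  2.2 ] R 0.2299 pos ang 55.71 bar yaw 54.88 z 0.1429 F tool [ 0.4 -0.5  3.7] M [-0.13  0.05 -0.06] gap 0.0148
t 12.5 j [ 0.75  0.47 -1.01  1.96  0.49  0.98  1.26] R 0.2257 pos ang 10.14 bar yaw 10.22 z 0.1439 F tool [ 0.5 -0.1  3.4] M [-0.02 -0.03  0.  ] gap 0.0149
t 13.4 j [ 0.18  0.53 -0.76  1.77  0.42  1.01  0.18] R 0.2267 pos ang -37.33 bar yaw -37.17 z 0.1432 F tool [ 0.3 -1.   2.8] M [-0.    0.01 -0.04] gap 0.015
```

```bash
python3 -m inch '0 0 0 -.0125 0 .0006 0;0 0 0 -.0125 0 0 0;0 0 0 0 0 0 0'>/dev/null;python3 st.py
python3 -m inch '0 0 0 -.006 0 0 0;0 0 0 -.006 0 0 0;0 0 0 0 0 0 0'>/dev/null;python3 st.py
```

```text
t 13.7 j [ 0.2   0.56 -0.74  1.73  0.43  1.03  0.22] R 0.1979 pos ang -36.9 bar yaw -37.58 z 0.142 F tool [ 0.1 -1.3  3.2] M [-0.    0.06  0.02] gap 0.0149
t 14.0 j [ 0.21  0.57 -0.75  1.71  0.43  1.04  0.24] R 0.1956 pos ang -37.2 bar yaw -37.13 z 0.1414 F tool [11.4 -2.9  0.3] M [ 0.82  1.82 -0.33] gap 0.015
```

```bash
python3 -m inch '0 0 0 .008 0 0 0;0 0 0 0 -.0025 0 0;0 0 0 0 0 0 0' >/dev/null; python3 st.py
python3 -m inch '0 0 0 -.006 0 0 0;0 0 0 -.005 0 0 0;0 0 0 0 0 0 0'>/dev/null;python3 st.py
```

```text
t 14.3 j [ 0.21  0.56 -0.75  1.73  0.43  1.03  0.23] R 0.1969 pos ang -36.44 bar yaw -37.29 z 0.1424 F tool [ 1.6 -0.7  3.8] M [0.3  0.28 0.08] gap 0.0148
t 14.6 j [ 0.21  0.57 -0.75  1.71  0.42  1.04  0.24] R 0.1953 pos ang -36.61 bar yaw -37.04 z 0.1415 F tool [17.2 -1.6 -1.8] M [ 1.32  2.56 -0.36] gap 0.0149
```

```bash
python3 -m inch '0 0 0 .01 .001 0 0;0 0 0 .01 0 0 0;0 0 0 0 0 0 0;0 0 0 0 0 0 0' >/dev/null; python3 st.py
python3 - <<'E'
from h import *
T,S=cam("top"),cam("scene");t=snapshot("top")[:,:,::-1];s=snapshot("scene")[:,:,::-1];w=snapshot("wrist")[:,:,::-1]
W=cam("wrist");print("wrist proj mouth",proj(W,[[.633,.076,.086]]))
for n,i in(("t2",t),("s2",s),("w6",w)):cv2.imwrite(f"pics/{n}.png",i)
a=cv2.resize(t[142:192,185:245],None,fx=8,fy=8,interpolation=cv2.INTER_CUBIC)
P=proj(S,[[.633,.076,.086]])[0].astype(int);print(P)
b=cv2.resize(s[P[1]-30:P[1]+30,P[0]-30:P[0]+30],(320,320),interpolation=cv2.INTER_CUBIC);b=np.vstack([b,np.zeros((80,320,3),np.uint8)])
cv2.imwrite("pics/c7.png",np.hstack([a,b]))
pj=lambda c,X:proj(c,X)
print("hub,tip in a:",(pj(T,[[.6765,.0433,.086]])-[185,142])*8+3.5)
st=arm.observe();p=st["tcp_pos"];u=-st["ee_rot"][:,0];ax=p-[0,0,.0563]
print("tip",(pj(T,[ax+u*.143,ax+u*.125])-[185,142])*8+3.5)
E
```

```text
t 15.0 j [ 0.2   0.55 -0.75  1.74  0.43  1.02  0.21] R 0.2054 pos ang -36.87 bar yaw -37.31 z 0.1426 F tool [-0.1  0.9  3.5] M [ 0.01  0.06 -0.02] gap 0.015
wrist proj mouth [[282.29977537 529.90828931]]
[360 197]
hub,tip in a: [[232.43667185  71.2786526 ]]
tip [[126.82430788 215.83763431]
 [ 94.78237927 256.99902331]]
```

View pics/c7.png

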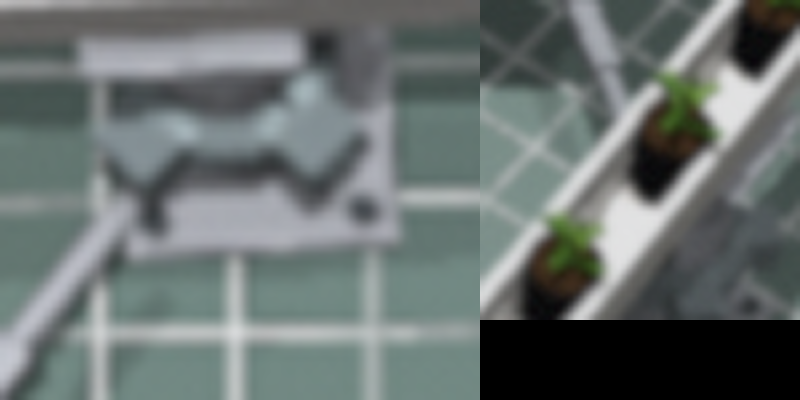

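The top crop shows the nose at about (132,205), lined up near -37°. The left boss's end is at about (122,163) and the right boss's at (336,167), so the collar stands nearer ±45° than the 53° I assumed. I'll check this with an angular profile of the boss tops, before and after.

```bash
cat > prof.py <<'E'
from h import *
import sys
T=cam("top");hub=np.array([.6765,.0433])
for n,ref in(("top1",45),("t2",45)):
    im=cv2.cvtColor(cv2.imread(f"pics/{n}.png"),cv2.COLOR_BGR2LAB).astype(np.float32)
    a0=26 if n=="top1" else 45
    for z in(.099,):
        def smp(a,r):
            p=proj(T,[[hub[0]-r*np.cos(np.radians(a)),hub[1]-r*np.sin(np.radians(a)),z]])[0].astype(np.float32)
            return cv2.remap(im,p[:1].reshape(1,1),p[1:].reshape(1,1),cv2.INTER_LINEAR)[0,0]
        base=np.mean([smp(a0,r) for r in(.034,.04,.046)],0);print(n,"boss colour",base.round())
        A=np.arange(-80,84,4);L=[]
        for a in A:L.append(np.mean([np.linalg.norm((smp(a,r)-base)*[.5,2,2]) for r in(.040,.044,.048)]))
        print(" ".join(f"{a}:{v:.0f}" for a,v in zip(A,L)))
print(onz(T,[(185+122/8,142+163/8),(185+336/8,142+167/8)],.099))
E
python3 prof.py
```

```text
top1 boss colour [153. 124. 124.]
-80:26 -76:32 -72:33 -68:31 -64:21 -60:10 -56:7 -52:19 -48:36 -44:40 -40:34 -36:26 -32:19 -28:18 -24:19 -20:19 -16:19 -12:19 -8:20 -4:20 0:21 4:22 8:18 12:7 16:3 20:3 24:2 28:2 32:4 36:4 40:2 44:4 48:10 52:13 56:14 60:14 64:14 68:20 72:28 76:29 80:30
t2 boss colour [150. 125. 124.]
-80:17 -76:21 -72:21 -68:20 -64:16 -60:8 -56:3 -52:1 -48:2 -44:2 -40:1 -36:4 -32:18 -28:34 -24:37 -20:28 -16:21 -12:20 -8:20 -4:20 0:20 4:22 8:23 12:24 16:24 20:25 24:31 28:32 32:20 36:7 40:3 44:3 48:3 52:3 56:2 60:1 64:3 68:12 72:22 76:25 80:26
[[0.64000284 0.07816156 0.099     ]
 [0.63737568 0.0050814  0.099     ]]
```

```bash
python3 -m inch '0 0 .053 -.0003 .0116 0 0;0 0 .053 -.0003 .0117 0 0;0 0 0 0 0 0 0;0 0 0 0 0 0 0' >/dev/null; python3 st.py
python3 -m inch '0 0 0 -.006 0 0 0;0 0 0 -.006 0 0 0;0 0 0 -.004 0 0 0;0 0 0 0 0 0 0'>/dev/null;python3 st.py
```

```text
t 15.55 j [ 0.14  0.58 -0.71  1.68  0.43  1.04  0.1 ] R 0.2061 pos ang -43.27 bar yaw -43.3 z 0.1421 F tool [1.3 0.2 3.4] M [0.02 0.02 0.03] gap 0.0147
t 15.95 j [ 0.15  0.59 -0.71  1.66  0.43  1.05  0.13] R 0.1894 pos ang -43.38 bar yaw -43.4 z 0.1423 F tool [-0.1  0.9  4.1] M [ 0.2  -0.1   0.13] gap 0.0148
```

```bash
python3 -m inch '0 0 0 -.007 0 0 0;0 0 0 -.006 0 0 0;0 0 0 0 0 0 0'>/dev/null;python3 st.py
python3 -m inch '0 0 -.07 -.0003 -.0125 -.0001 0;0 0 -.07 -.0003 -.0125 -.0001 0;0 0 -.07 -.0003 -.0125 -.0001 0;0 0 -.07 -.0003 -.0125 -.0001 0;0 0 -.07 -.0003 -.0125 -.0001 0;0 0 -.07 -.0003 -.0125 -.0001 0;0 0 0 0 0 0 0'>/dev/null;python3 st.py
```

```text
t 16.25 j [ 0.17  0.6  -0.7   1.64  0.43  1.06  0.15] R 0.1759 pos ang -43.49 bar yaw -43.39 z 0.1422 F tool [-2.1  2.1  4.9] M [ 0.31 -0.39  0.28] gap 0.0147
t 16.95 j [ 0.39  0.54 -0.83  1.79  0.46  1.01  0.61] R 0.1769 pos ang -19.6 bar yaw -19.09 z 0.1437 F tool [-3.2  5.7  6.4] M [ 1.11 -0.69  0.67] gap 0.015
```

```bash
python3 -m inch '0 0 -.08 -.0003 -.0125 .0008 0;0 0 -.07 -.0003 -.0125 0 0;0 0 -.07 -.0003 -.0123 0 0;0 0 -.07 -.0003 -.0123 0 0;0 0 -.07 -.0003 -.0123 0 0;0 0 -.07 -.0003 -.0123 0 0;0 0 0 0 0 0 0'>/dev/null;python3 st.py
python3 -m inch '0 0 -.07 -.0003 -.0123 -.0001 0;0 0 -.07 -.0003 -.0123 -.0001 0;0 0 -.07 -.0003 -.0123 -.0001 0;0 0 -.07 -.0003 -.0123 -.0001 0;0 0 -.07 -.0003 -.0123 -.0001 0;0 0 -.07 -.0003 -.0123 -.0001 0;0 0 0 0 0 0 0'>/dev/null;python3 st.py
```

```text
t 17.65 j [ 0.61  0.55 -0.95  1.84  0.52  1.02  1.12] R 0.178 pos ang 4.14 bar yaw 5.57 z 0.1426 F tool [-0.8  5.8  3.5] M [ 1.26 -0.13  0.7 ] gap 0.015
t 18.35 j [ 0.77  0.63 -1.03  1.78  0.61  1.09  1.62] R 0.1785 pos ang 27.76 bar yaw 29.59 z 0.1423 F tool [0.8 5.7 2.2] M [1.14 0.46 0.79] gap 0.015
```

```bash
python3 -m inch '0 0 -.07 -.0008 -.0123 -.0001 0;0 0 -.07 -.0008 -.0123 -.0001 0;0 0 -.07 -.0006 -.0123 -.0001 0;0 0 -.07 -.0006 -.0123 -.0001 0;0 0 -.07 -.0006 -.0123 -.0001 0;0 0 -.07 -.0006 -.0123 -.0001 0;0 0 0 0 0 0 0'>/dev/null;python3 st.py
python3 - <<'E'
from h import *
cv2.imwrite("pics/t3.png",snapshot("top")[:,:,::-1])
E
sed -i 's/("top1",45),("t2",45)/(sys.argv[1],0),/;s/a0=.*/a0=float(sys.argv[2])/;s/hub=.*/hub=np.array([.6812,.0445])/' prof.py; python3 prof.py t2 46; python3 prof.py t3 46
```

```text
t 19.05 j [ 0.82  0.77 -1.07  1.62  0.72  1.21  2.09] R 0.1783 pos ang 51.66 bar yaw 53.56 z 0.1415 F tool [ 4.3  7.2 -0.4] M [0.44 1.47 0.85] gap 0.0149
t2 boss colour [153. 125. 124.]
-80:10 -76:12 -72:20 -68:23 -64:23 -60:22 -56:17 -52:9 -48:4 -44:2 -40:1 -36:1 -32:3 -28:12 -24:29 -20:37 -16:33 -12:28 -8:28 -4:28 0:29 4:31 8:33 12:34 16:34 20:36 24:35 28:23 32:8 36:1 40:1 44:1 48:1 52:1 56:1 60:5 64:15 68:24 72:27 76:29 80:31
[[0.64000284 0.07816156 0.099     ]
 [0.63737568 0.0050814  0.099     ]]
t3 boss colour [157. 125. 124.]
-80:11 -76:12 -72:21 -68:27 -64:31 -60:29 -56:18 -52:9 -48:4 -44:3 -40:3 -36:12 -32:29 -28:38 -24:34 -20:29 -16:28 -12:30 -8:29 -4:28 0:30 4:33 8:34 12:35 16:36 20:28 24:13 28:3 32:2 36:3 40:2 44:2 48:2 52:2 56:6 60:15 64:26 68:30 72:30 76:32 80:33
[[0.64000284 0.07816156 0.099     ]
 [0.63737568 0.0050814  0.099     ]]
```

```bash
python3 -m inch '0 0 -.04 -.0003 -.0072 -.0005 0;0 0 -.04 -.0003 -.0072 -.0001 0;0 0 0 0 0 0 0'>/dev/null;python3 st.py
python3 -m inch '0 0 .02 0 .004 0 0;0 0 0 .01 0 0 0;0 0 0 .02 0 0 0;0 0 0 .02 0 0 0;0 0 0 0 0 0 0'>/dev/null;python3 st.py
python3 - <<'E'
from h import *
cv2.imwrite("pics/t4.png",snapshot("top")[:,:,::-1])
E
python3 prof.py t4 46
```

```text
t 19.4 j [ 0.82  0.8  -1.08  1.58  0.74  1.23  2.18] R 0.1776 pos ang 56.19 bar yaw 58.14 z 0.142 F tool [4.7 6.1 0.8] M [0.3  1.55 0.86] gap 0.0149
t 19.9 j [ 0.93  0.77 -1.1   1.64  0.73  1.2   2.22] R 0.2312 pos ang 56.51 bar yaw 56.42 z 0.1428 F tool [ 0.9 -0.2  3.1] M [-0.1   0.03  0.05] gap 0.0146
t4 boss colour [158. 125. 124.]
-80:11 -76:13 -72:22 -68:24 -64:25 -60:27 -56:19 -52:10 -48:5 -44:3 -40:3 -36:4 -32:10 -28:26 -24:39 -20:38 -16:32 -12:30 -8:30 -4:30 0:32 4:34 8:35 12:36 16:36 20:37 24:33 28:18 32:6 36:2 40:3 44:3 48:3 52:3 56:4 60:10 64:22 68:30 72:31 76:32 80:34
[[0.64000284 0.07816156 0.099     ]
 [0.63737568 0.0050814  0.099     ]]
```

```bash
python3 -m inch '0 0 .13 -.003 .0291 0 0;0 0 .13 -.003 .0291 0 0;0 0 .13 -.003 .0291 0 0;0 0 .13 -.003 .0291 0 0;0 0 .13 -.003 .0291 0 0;0 0 .13 -.003 .0291 0 0;0 0 .13 -.003 .0291 0 0;0 0 .13 -.003 .0291 0 0;0 0 .13 -.003 .0291 0 0;0 0 .13 -.003 .0291 0 0'>/dev/null
python3 -m inch '0 0 .13 -.003 .029 0 0;0 0 .13 -.003 .029 0 0;0 0 .13 -.003 .029 0 0;0 0 .076 -.0015 .0165 0 0;0 0 0 0 0 0 0;0 0 0 0 0 0 0'>/dev/null;python3 st.py
```

```text
t 21.55 j [ 0.1   0.59 -0.72  1.67  0.43  1.05  0.05] R 0.2206 pos ang -46.52 bar yaw -44.16 z 0.1437 F tool [ 0.9 -0.   3.1] M [0.05 0.05 0.01] gap 0.0151
```

```bash
python3 -m inch '0 0 .011 -.006 -.0066 -.0005 0;0 0 0 -.008 0 0 0;0 0 0 0 0 0 0;0 0 0 0 0 0 0' >/dev/null; python3 st.py
python3 -m inch '0 0 0 -.006 0 0 0;0 0 0 -.006 0 0 0;0 0 0 -.006 0 0 0;0 0 0 0 0 0 0'>/dev/null;python3 st.py
```

```text
t 21.95 j [ 0.13  0.58 -0.71  1.67  0.43  1.05  0.07] R 0.2049 pos ang -44.68 bar yaw -45.02 z 0.1444 F tool [ 0.6 -0.6  3.7] M [0.12 0.02 0.01] gap 0.0149
t 22.35 j [ 0.15  0.6  -0.71  1.64  0.43  1.06  0.1 ] R 0.1867 pos ang -45.11 bar yaw -44.92 z 0.1444 F tool [-1.5  2.3  4.5] M [ 0.25 -0.35  0.28] gap 0.0149
```

```bash
python3 -m inch '0 0 0 -.005 0 0 0;0 0 0 -.005 0 0 0;0 0 0 0 0 0 0'>/dev/null;python3 st.py
python3 -m inch '0 0 -.07 -.0004 -.0122 -.0001 0;0 0 -.07 -.0004 -.0122 -.0001 0;0 0 -.07 -.0004 -.0122 -.0001 0;0 0 -.07 -.0004 -.0122 -.0001 0;0 0 -.07 -.0004 -.0122 -.0001 0'>/dev/null;python3 st.py
python3 -m inch '0 0 -.06 -.0004 -.0106 -.0001 0;0 0 -.06 -.0004 -.0106 -.0001 0'>/dev/null;python3 st.py
```

```text
t 22.65 j [ 0.16  0.61 -0.71  1.63  0.43  1.07  0.12] R 0.1774 pos ang -45.06 bar yaw -44.89 z 0.1444 F tool [0.3 2.8 5.1] M [ 0.6  -0.25  0.34] gap 0.0146
t 23.15 j [ 0.33  0.55 -0.82  1.76  0.46  1.03  0.5 ] R 0.1779 pos ang -26.23 bar yaw -24.38 z 0.1459 F tool [-2.5  6.9  6.2] M [ 1.43 -0.55  0.96] gap 0.0151
t 23.35 j [ 0.4   0.54 -0.85  1.79  0.47  1.02  0.63] R 0.1778 pos ang -19.38 bar yaw -17.52 z 0.146 F tool [-2.3  6.7  6.2] M [ 1.54 -0.41  0.92] gap 0.0146
```

```bash
python3 -m inch '0 0 -.06 -.0004 -.0106 -.0001 0;0 0 -.06 -.0004 -.0106 -.0001 0'>/dev/null;python3 st.py
python3 -m inch '0 0 -.06 -.0004 -.0106 -.0001 0;0 0 -.06 -.0004 -.0106 -.0001 0'>/dev/null;python3 st.py
```

```text
t 23.55 j [ 0.47  0.54 -0.89  1.81  0.48  1.02  0.78] R 0.1777 pos ang -12.6 bar yaw -10.61 z 0.1461 F tool [-1.7  7.8  6.3] M [ 1.55 -0.14  0.9 ] gap 0.0151
t 23.75 j [ 0.53  0.54 -0.92  1.83  0.49  1.02  0.92] R 0.1777 pos ang -5.77 bar yaw -3.71 z 0.146 F tool [-1.6  7.3  4.5] M [1.56 0.02 0.91] gap 0.0153
```

```bash
python3 -m inch '0 0 -.06 -.0004 -.0106 -.0001 0;0 0 -.06 -.0004 -.0106 -.0001 0'>/dev/null;python3 st.py
python3 -m inch '0 0 -.06 -.0004 -.0106 -.0001 0;0 0 -.06 -.0004 -.0106 -.0001 0'>/dev/null;python3 st.py
```

```text
t 23.95 j [ 0.59  0.55 -0.95  1.83  0.51  1.03  1.07] R 0.1776 pos ang 1.05 bar yaw 3.18 z 0.146 F tool [-0.5  8.1  5.2] M [1.61 0.27 0.98] gap 0.015
t 24.15 j [ 0.65  0.56 -0.98  1.83  0.53  1.04  1.21] R 0.1776 pos ang 7.89 bar yaw 10.07 z 0.1459 F tool [1.3 7.8 5.2] M [1.54 0.53 0.94] gap 0.015
```

```bash
python3 -m inch '0 0 -.06 -.0004 -.0106 -.0001 0;0 0 -.06 -.0004 -.0106 -.0001 0'>/dev/null;python3 st.py
python3 -m inch '0 0 -.06 -.0004 -.0106 -.0001 0;0 0 -.06 -.0004 -.0106 -.0001 0'>/dev/null;python3 st.py
```

```text
t 24.35 j [ 0.7   0.58 -1.    1.82  0.56  1.06  1.36] R 0.1776 pos ang 14.71 bar yaw 16.96 z 0.1458 F tool [1.  8.  4.2] M [1.43 0.78 1.01] gap 0.0153
t 24.55 j [ 0.74  0.61 -1.02  1.8   0.58  1.08  1.5 ] R 0.1776 pos ang 21.55 bar yaw 23.83 z 0.1456 F tool [2.9 6.9 3.3] M [1.34 1.02 1.  ] gap 0.0152
```

```bash
python3 -m inch '0 0 -.06 -.0004 -.0106 -.0001 0;0 0 -.06 -.0004 -.0106 -.0001 0'>/dev/null;python3 st.py
python3 -m inch '0 0 -.06 -.0004 -.0106 -.0001 0;0 0 -.06 -.0004 -.0106 -.0001 0'>/dev/null;python3 st.py
```

```text
t 24.75 j [ 0.78  0.64 -1.04  1.77  0.61  1.11  1.64] R 0.1776 pos ang 28.43 bar yaw 30.69 z 0.1454 F tool [2.3 7.8 2.3] M [1.2  1.27 1.  ] gap 0.0151
t 24.95 j [ 0.8   0.68 -1.06  1.73  0.64  1.14  1.77] R 0.1776 pos ang 35.33 bar yaw 37.55 z 0.1453 F tool [2.2 8.1 1.1] M [1.16 1.47 1.13] gap 0.0149
```

```bash
python3 -m inch '0 0 -.06 -.0004 -.0106 -.0006 0;0 0 -.06 -.0004 -.0106 -.0006 0'>/dev/null;python3 st.py
python3 -m inch '0 0 -.06 -.0004 -.0106 -.0002 0;0 0 -.06 -.0004 -.0106 -.0002 0'>/dev/null;python3 st.py
```

```text
t 25.15 j [ 0.82  0.72 -1.07  1.69  0.67  1.17  1.91] R 0.1768 pos ang 41.24 bar yaw 44.6 z 0.1458 F tool [ 3.  14.9  2.1] M [2.   2.47 1.45] gap 0.015
t 25.35 j [ 0.82  0.76 -1.09  1.64  0.7   1.21  2.04] R 0.1754 pos ang 46.77 bar yaw 51.64 z 0.1452 F tool [ 1.6 21.8  1.4] M [2.73 3.68 1.46] gap 0.0147
```

```bash
python3 -m inch '0 0 -.06 -.0004 -.0106 -.0001 0;0 0 -.05 -.0004 -.009 -.0001 0;0 0 0 0 0 0 0'>/dev/null;python3 st.py
python3 - <<'E'
from h import *
cv2.imwrite("pics/t5.png",snapshot("top")[:,:,::-1])
E
python3 prof.py t5 46
```

```text
t 25.65 j [ 0.82  0.8  -1.1   1.59  0.72  1.25  2.16] R 0.1739 pos ang 52.59 bar yaw 57.89 z 0.1443 F tool [ 1.  22.9  1.6] M [2.51 3.99 1.36] gap 0.0149
t5 boss colour [135. 126. 125.]
-80:17 -76:8 -72:22 -68:24 -64:24 -60:16 -56:8 -52:13 -48:26 -44:28 -40:22 -36:17 -32:15 -28:14 -24:15 -20:16 -16:15 -12:15 -8:16 -4:18 0:17 4:7 8:6 12:11 16:11 20:10 24:10 28:9 32:9 36:6 40:5 44:11 48:13 52:13 56:13 60:13 64:16 68:20 72:20 76:22 80:23
[[0.64000284 0.07816156 0.099     ]
 [0.63737568 0.0050814  0.099     ]]
```

```bash
python3 prof.py t5 24 | head -2
python3 - <<'E'
from h import *
# bar direction in t5: bright nose/shank edge points left of gripper: sample mask near predicted bar line
T=cam("top");im=cv2.imread("pics/t5.png");s=arm.observe();p=s["tcp_pos"];u=-s["ee_rot"][:,0];ax=p-[0,0,.0563]
print("pred tip,grip",proj(T,[ax+u*.143,ax+u*.08,ax]).round(1).tolist())
L=cv2.cvtColor(im,cv2.COLOR_BGR2LAB).astype(np.float32)
n=np.array([-u[1],u[0],0])
for d in(.06,.07,.08,.09):
    q=proj(T,[ax+[0.003,.0013,0]+u*d+n*k for k in np.arange(-.04,.0401,.005)]).astype(np.float32)
    v=cv2.remap(L,q[:,0].reshape(1,-1),q[:,1].reshape(1,-1),cv2.INTER_LINEAR)[0]
    print(d," ".join(f"{a:.0f}/{b:.0f}" for a,b,_ in v))
E
```

```text
t5 boss colour [157. 124. 124.]
-80:11 -76:19 -72:33 -68:35 -64:34 -60:27 -56:19 -52:24 -48:37 -44:39 -40:33 -36:28 -32:25 -28:24 -24:25 -20:24 -16:25 -12:26 -8:27 -4:29 0:28 4:18 8:6 12:2 16:1 20:2 24:2 28:2 32:3 36:5 40:12 44:16 48:17 52:16 56:15 60:20 64:28 68:31 72:31 76:33 80:34
pred tip,grip [[219.7, 160.7], [239.1, 172.3], [264.0, 187.0]]
0.06 171/129 176/129 173/129 129/128 75/128 59/128 62/125 81/125 121/128 131/128 126/129 93/126 87/123 98/125 88/125 84/122 93/121
0.07 162/129 147/128 99/128 74/128 50/129 57/124 71/123 78/124 117/128 130/128 128/129 97/127 83/122 76/122 100/125 120/125 115/121
0.08 133/129 94/128 69/129 37/127 82/126 104/125 76/123 74/123 111/127 129/128 131/129 105/128 85/122 75/123 80/124 149/126 194/126
0.09 113/128 53/129 37/126 63/123 71/123 86/125 105/126 79/124 77/125 108/128 119/128 95/126 102/125 108/125 119/121 135/119 153/121
```

```bash
python3 -m inch '0 0 .06 .0004 .0106 0 0;0 0 .06 .0004 .0106 0 0;0 0 0 0 0 0 0'>/dev/null;python3 st.py
python3 - <<'E'
from h import *
cv2.imwrite("pics/t6.png",snapshot("top")[:,:,::-1]);print(arm.observe()["ee_rot"].round(3).tolist())
E
python3 prof.py t6 24|head -2
```

```text
t 26.0 j [ 0.82  0.75 -1.09  1.65  0.7   1.21  2.03] R 0.177 pos ang 46.9 bar yaw 50.83 z 0.1458 F tool [ 1.1 13.9  2.8] M [1.73 2.49 1.37] gap 0.0146
[[-0.631, -0.775, -0.021], [-0.775, 0.631, 0.004], [0.01, 0.019, -1.0]]
t6 boss colour [160. 124. 124.]
-80:10 -76:20 -72:34 -68:36 -64:36 -60:28 -56:21 -52:26 -48:39 -44:41 -40:35 -36:29 -32:27 -28:26 -24:26 -20:26 -16:27 -12:28 -8:29 -4:30 0:29 4:20 8:7 12:2 16:3 20:3 24:3 28:4 32:4 36:7 40:14 44:18 48:18 52:17 56:16 60:20 64:29 68:35 72:36 76:38 80:40
```

```bash
python3 -m inch '0 0 .06 .0004 .0106 0 0;0 0 .03 .0002 .005 0 0;0 0 0 0 0 0 0'>/dev/null;python3 st.py
python3 -m inch '0 0 .03 .0002 .005 0 0;0 0 0 0 0 0 0'>/dev/null;python3 st.py
```

```text
t 26.35 j [ 0.82  0.72 -1.08  1.68  0.68  1.18  1.93] R 0.1784 pos ang 42.76 bar yaw 45.57 z 0.1464 F tool [ 2.3 10.1  2.9] M [1.37 1.71 1.28] gap 0.0149
t 26.55 j [ 0.82  0.71 -1.07  1.69  0.67  1.17  1.9 ] R 0.1787 pos ang 41.3 bar yaw 43.82 z 0.1465 F tool [1.2 8.7 4.8] M [1.21 1.59 1.18] gap 0.0145
```

```bash
python3 -m inch '0 0 .05 .0002 .0088 0 0;0 0 .05 .0002 .0088 0 0;0 0 0 0 0 0 0'>/dev/null;python3 st.py
python3 -m inch '0 0 .05 .0002 .0088 0 0;0 0 .0 0 0 0 0'>/dev/null;python3 st.py
python3 - <<'E'
from h import *
cv2.imwrite("pics/t7.png",snapshot("top")[:,:,::-1])
E
python3 prof.py t7 24|head -2
```

```text
t 26.85 j [ 0.81  0.68 -1.06  1.73  0.64  1.14  1.78] R 0.1793 pos ang 36.24 bar yaw 37.93 z 0.1472 F tool [-0.8  5.6  4.8] M [0.91 0.93 0.78] gap 0.0149
t 27.05 j [ 0.8   0.66 -1.06  1.74  0.63  1.13  1.73] R 0.1795 pos ang 33.78 bar yaw 34.98 z 0.1475 F tool [-0.7  4.   4.8] M [0.68 0.62 0.58] gap 0.0151
t7 boss colour [136. 126. 129.]
-80:18 -76:11 -72:23 -68:25 -64:25 -60:18 -56:12 -52:16 -48:27 -44:30 -40:24 -36:19 -32:17 -28:17 -24:18 -20:18 -16:17 -12:17 -8:18 -4:19 0:20 4:16 8:11 12:9 16:9 20:10 24:10 28:10 32:9 36:11 40:12 44:14 48:11 52:10 56:14 60:14 64:18 68:22 72:22 76:23 80:24
```

```bash
python3 -m inch '0 0 .05 .0002 .0088 .0008 0;0 0 .03 0 .005 0 0;0 0 .0 0 0 0 0'>/dev/null;python3 st.py
python3 -m inch '0 0 0 .01 0 0 0;0 0 0 .015 0 0 0;0 0 0 .015 0 0 0;0 0 0 .02 0 0 0;0 0 0 0 0 0 0'>/dev/null;python3 st.py
python3 - <<'E'
from h import *
cv2.imwrite("pics/t8.png",snapshot("top")[:,:,::-1])
E
python3 prof.py t8 24|head -2
```

```text
t 27.4 j [ 0.79  0.64 -1.04  1.77  0.62  1.11  1.64] R 0.1796 pos ang 30.2 bar yaw 30.28 z 0.1471 F tool [0.1 3.8 5.2] M [0.56 0.66 0.48] gap 0.0152
t 27.9 j [ 0.95  0.56 -1.09  1.89  0.58  1.05  1.7 ] R 0.2425 pos ang 31.15 bar yaw 29.86 z 0.1474 F tool [ 0.5 -0.2  3.8] M [-0.06 -0.01  0.02] gap 0.015
t8 boss colour [156. 124. 124.]
-80:10 -76:20 -72:33 -68:35 -64:35 -60:27 -56:19 -52:25 -48:37 -44:40 -40:34 -36:28 -32:26 -28:25 -24:25 -20:25 -16:25 -12:26 -8:28 -4:29 0:28 4:19 8:6 12:2 16:2 20:2 24:2 28:2 32:3 36:6 40:13 44:17 48:17 52:16 56:16 60:20 64:28 68:32 72:32 76:33 80:34
```

The collar reads the same (about 23°) under the 23 N push and after release, so it is at its stop after roughly 0.49 turn. I now take the bar back to the tray.

```bash
python3 -m inch '0 0 .125 0 0 -.01 0;0 0 .125 0 0 -.01 0;0 0 .125 0 0 0 0;0 0 0 .0128 -.04 0 0;0 0 0 .0128 -.04 0 0;0 0 0 .0128 -.04 0 0;0 0 0 .0128 -.04 0 0;0 0 0 .0128 -.04 0 0;0 0 0 .0128 -.04 0 0;0 0 0 0 0 0 0'
python3 st.py
```

```text
time_s: 28.95
tcp_pos: [0.4287, -0.3373, 0.1674]
ee_rot: [[-0.991, -0.136, -0.003], [-0.136, 0.991, -0.007], [0.003, -0.007, -1.0]]
force: [-0.7, -0.6, -3.9]
finger_gap: 0.0146
grip_force: 60.0
t 28.95 j [ 1.3   0.61 -0.96  1.69  0.55  1.13  1.89] R 0.4542 pos ang 56.94 bar yaw 7.83 z 0.1674 F tool [ 0.8 -0.5  3.9] M [-0.05  0.05 -0.03] gap 0.0146
```

```bash
python3 -m inch '0 0 -.01 0 .006 .015 0;0 0 0 0 0 .015 0;0 0 0 0 0 .015 0;0 0 0 0 0 0 0'|sed -n 2p; python3 st.py
python3 -m inch '0 0 0 0 0 .003 0;0 0 0 0 0 .003 0;0 0 0 0 0 0 0'|sed -n 2p; python3 st.py
```

```text
tcp_pos: [0.4285, -0.3202, 0.1201]
t 29.35 j [ 1.26  0.65 -0.93  1.76  0.6   1.05  1.84] R 0.44 pos ang 55.7 bar yaw 9.27 z 0.1201 F tool [-0.  -0.1  3.1] M [ 0.03  0.08 -0.02] gap 0.0147
tcp_pos: [0.4303, -0.3206, 0.1169]
t 29.65 j [ 1.26  0.66 -0.93  1.76  0.61  1.04  1.84] R 0.4394 pos ang 55.93 bar yaw 9.26 z 0.1169 F tool [ 0.5 -0.1  3.4] M [-0.06  0.01  0.02] gap 0.0147
```

```bash
python3 -m inch '0 0 0 0 0 .002 0;0 0 0 0 0 .0015 0;0 0 0 0 0 0 0'|sed -n 2p; python3 st.py
```

```text
tcp_pos: [0.4305, -0.3207, 0.1143]
t 29.95 j [ 1.26  0.66 -0.92  1.76  0.61  1.03  1.84] R 0.4394 pos ang 55.95 bar yaw 9.26 z 0.1143 F tool [ 1.1  1.1 -2.7] M [0.1  0.42 0.03] gap 0.015
```

```bash
python3 -m inch '0 0 0 0 0 0 .03;0 0 0 0 0 0 .06;0 0 0 0 0 0 .06;0 0 0 0 0 0 .06;0 0 0 0 0 -.02 .06;0 0 0 0 0 -.04 .06;0 0 0 0 0 -.045 .06;0 0 0 0 0 -.045 .06;0 0 0 .03 0 0 .06;0 0 0 0 0 0 .06'
python3 w.py w9
python3 - <<'E'
from h import *
import pickle
c=pickle.load(open("w9.pkl","rb"));im=cv2.imread("pics/w9.png")
m,_=barmask(im,(215,50,345,360));m=cv2.morphologyEx(m,cv2.MORPH_OPEN,np.ones((7,7)))
k=cv2.connectedComponentsWithStats(m);i=1+np.argmax(k[2][1:,4]);P=cv2.findNonZero((k[1]==i).astype(np.uint8)).reshape(-1,2).astype(float)
mu=P.mean(0);v=np.linalg.svd(P-mu,full_matrices=False)[2][0];v*=np.sign(v[1]);q=(P-mu)@v;e=[mu+v*q.min(),mu+v*q.max()]
w=onz(c,e,.066);print(e,w,np.linalg.norm(w[0]-w[1]))
cv2.imwrite("pics/t9.png",snapshot("top")[:,:,::-1])
E
python3 prof.py t9 24|head -2
```

```text
time_s: 30.95
tcp_pos: [0.3986, -0.3273, 0.2644]
ee_rot: [[-0.988, -0.157, -0.004], [-0.157, 0.988, -0.004], [0.004, -0.003, -1.0]]
force: [-0.1, 0.3, -1.1]
finger_gap: 0.0598
grip_force: 0.0
[ 1.427  0.465 -1.068  1.641  0.424  1.292  2.012] [ 0.32356002 -0.33885168  0.33441095]
[array([280.54395984, 149.88707732]), array([283.30873015, 359.07521963])] [[ 0.35430942 -0.33391813  0.066     ]
 [ 0.55030479 -0.29963277  0.066     ]] 0.1989715340620676
t9 boss colour [155. 124. 124.]
-80:10 -76:19 -72:33 -68:35 -64:35 -60:27 -56:19 -52:25 -48:37 -44:40 -40:34 -36:28 -32:25 -28:25 -24:25 -20:25 -16:25 -12:27 -8:27 -4:29 0:28 4:19 8:6 12:2 16:2 20:2 24:2 28:3 32:3 36:6 40:13 44:17 48:17 52:16 56:15 60:20 64:28 68:31 72:31 76:33 80:34
```

```bash
python3 -m inch '0 0 0 0 0 0 .06;0 0 0 0 0 0 .06'|head -2
python3 -c "
from station import arm
print(arm.close_job())"
```

```text
time_s: 31.25
tcp_pos: [0.4013, -0.3248, 0.2628]
the job is handed in; nothing more can be done
None
```

The collar turned about half a turn in three bar settings until it stopped, and it did not move under a last push of about 23 N; the bar is back across the tray and the job was handed in at about 31 s, with no verdict returned — I judged the stop from the force and the collar's unchanged angle, and did not measure the gap at the head plate or re-check the pots and saucer.

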